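# Slide the orange tool case home in the case rack

## Robot

A 6-joint arm with a two-finger parallel gripper is mounted at the origin on the work surface. World frame = base frame: x ahead of the robot, y to its left, z up, the work surface at z = 0. Lengths are in mm, angles in degrees, forces in N, time in s.
With the tool pointing down it reaches from about 350 to 850 mm from the base axis. Payload 8.1 kg.
Tool frame: the origin (TCP) lies at the very end of the fingers, on their centre line; the grasp point (between the pads) lies 19 mm behind it; x points along the fingers, y is the direction in which the jaws open and shut, and the axes are right-handed (so a half turn about x gives the same grasp; the last joint's range is limited). The gripper opens to 85 mm and grips with 20 to 120 N. Pads are 22 mm wide; open, the fingers measure 114 mm over their backs; the gripper's body (76 mm by 85 mm) begins 54 mm behind the grasp point. The pads swing forward as they close: fully open they stand 13 mm farther back than shut.
Start: joints at [-80.466, 7.471, 85.268, -0, 87.261, -4.893], TCP at [149.509, -581.079, 231.292] pointing down, gripper open.
Joint ranges: [-169.43, 169.43], [-51.17, 129.36], [1.28, 143.12], [-76.62, 256.62], [0, 156.53], [-152.29, 152.29]. Speed limits (degrees/s): [136.94, 136.94, 159.86, 180, 180, 180].

## Interface

Orientations are given as [roll, pitch, yaw] about the fixed x, y, z axes, in that order (R = Rz(yaw) Ry(pitch) Rx(roll)).
In Python, from bench import sensors, snapshot, r gives the robot as it stands. The module is installed in compiled form; this text tells all that it offers.
- The arm moves only by the tool drive_tool, never from a script. Its argument "moves" is one flat list of numbers, 6 for each row, row after row: the shift along the tool's x, y, z in cm, then the turn, a rotation vector about the tool's x, y, z in degrees. In form: [tx, ty, tz, wx, wy, wz, tx, ty, tz, wx, wy, wz, ...]. A call has 1 to 20 rows; each row shifts and turns the commanded pose from where the row before left it, along the tool's axes as they then stand; what a row does not reach is not made up. A row lasts 1/12 s, in which the tool goes at most 41.7 mm and 7.16 degrees, less where a joint would pass 70% of its speed; a pose out of reach is approached as far as the arm can. A call with a gripper value outside its range is refused whole. "hand" is the finger opening in cm, from 0 to 8.54, set as the call begins (left out, the last holds). The fingers move at their own pace and stop on an object; "grip_force" is the grip in N (left out, the last holds). Time passes only in rows, so rows that do not move let the fingers close. It gives the time, the measured TCP pose, the force and the opening at its end, in the units of the state.
- sensors.sense(): the state, without advancing time (a new reading comes with each control period).
- snapshot(name): name is "scene" or "top"; returns a dict with "image" (480x640x3 uint8, red, green, blue), "z_map" (480x640 float32, mm along the optical axis (not along the pixel's ray), 0 where there is no reading), "camera_matrix" (3x3 intrinsics, pixels), "dist" ([k1, k2, p1, p2, k3] as OpenCV has them; the pictures are not rectified), "eye" and "orientation" of the camera in the world. Camera axes: x right, y down, z forward; pixel columns grow to the right and rows downward; lengths in mm; the calibration is good to about 2 mm. A picture is of the moment at which its call begins.
- r.hand_in(): hands the job in, once; it reports no verdict.
The state is a dict: "time": time; "joint_pos": joint angles; "qd": joint speeds; "joint_efforts": joint torques, N m; "tool_pos": TCP position; "tcp_rot": TCP orientation; "ft_force": force on the tool from outside, world axes, zero at the start; "wrist_torque": the same for the moment, N m; "finger_gap": finger opening in mm.
Only numpy, scipy, OpenCV 4.12 (cv2) and the standard library are available. Lean on these libraries where they do the work, as an engineer would, in place of code of your own. Each camera call takes 0.05 s, during which the arm holds its last target.

## Task

Put the orange carry case away in the empty lane of the case rack on top of the low drawer unit: with the fingertips, nudge it into line and push it straight down between the two aluminium guide rails, until it stands square against both rubber buffers at the end. Neither the case nor the robot may touch any guide rail, since the bare rails scuff the shell. Touch the case with the fingers alone, do not lift or tip it, leave the grey case, the jar and the screwdriver where they are, and finish clear of everything.

Things in the scene. Friction and masses are not known exactly. Their poses are not given: they have to be found in the camera images.
- rack: Low pale drawer unit with a flat grey top, fixed. 440 mm (x) by 320 mm (y), top 90 mm above the bench. Origin at bench level; x runs from the drawer fronts (x -240) to a rear flange (x 196, 50 mm above the top). Side cheeks (y +-158, x 10 to 200) stand 30 mm above the top. The front part (x below -25) is open; behind it two lanes centred at y +75 and -75. Which one is empty varies.
- free_lane: The empty lane with its end stop. Origin: middle of its mouth, on the grey top (90 mm above bench); x points down the lane, y left, z up. 124 mm clear between the rails. Two black rubber buffers (22 mm across, at y +-32, centred 15 mm above the top) on the dark end stop, faces at x = 170 mm. A case standing home has its origin at x = 105 mm, y about 0.
- free_rails: The two bare aluminium guide rails of the empty lane, same frame as free_lane: inner faces at y +-62 mm, 4 mm thick, 18 mm high above the top, x 15 to 180; short flared lead-ins from x = -2 to 16 open to y +-67 (outside +-72). Must not be touched.
- taken_rails: The like guide rails of the neighbouring lane, which holds the grey case: same shape, same axes, origin at that lane's mouth, 150 mm to one side of the free one. Must not be touched.
- orange_case: Orange carry case, a plain rigid box 130 mm (x) by 96 mm (y) by 52 mm high, edges rounded 4 mm, latches flush, 0.3 to 0.65 kg. Origin: centre of its underside; x points away from the robot. Starts on the grey top before the empty lane, up to 30 mm off its centre line, up to 0.22 rad askew, 25 to 50 mm short of the mouth. Slides with ordinary plastic-on-metal friction; stops when the push stops.
- grey_case: A grey case with a blue lid panel, same size and axes as the orange one, already home in the other lane. Leave alone.
- jar: Amber glass jar with steel lid, 56 mm across, 70 mm high, standing on the bench to one side of the drawer unit. Origin at the centre of its underside. Leave alone.
- screwdriver: Red-handled screwdriver, 170 mm long, lying on the bench on the other side of the drawer unit. Leave alone.
There are look-alikes about, which are no part of the job. What is meant by the orange_case is not green, red or turquoise, and is the smaller of those in its own colour.

How it is judged (in metres and radians):
At the end, for the whole second after the job is handed in: The orange case stands flat, released and at rest in the empty lane, within 4 mm of touching the buffers, between the rails and square to the lane within 0.06 rad (x of orange_case in the frame of free_lane between 0.101 and 0.108 m and y of orange_case in the frame of free_lane between -0.014 and 0.014 m and z of orange_case in the frame of free_lane below 0.004 m and angle between the x axis of orange_case and the x axis of free_lane, either way round below 0.06 rad and angle between orange_case's own z axis and vertical below 0.03 rad and linear speed of orange_case below 0.01 m/s).
It fails at once if a guide rail of either lane is touched, by the case or the robot (contact force between any of free_rails, taken_rails and anything else above 0.3 N).
It fails at once if the orange case is lifted, tipped or pushed off the top (height (world z) of orange_case above 0.1 m or angle between orange_case's own z axis and vertical above 0.12 rad or height (world z) of orange_case below 0.08 m).
It fails at once if the orange case is touched with anything but the fingers (contact force between orange_case and the arm above 1 N).
It fails at once if the grey case is shifted more than 6 mm (distance of grey_case from where it was at the start of the episode above 0.006 m).
It fails at once if the jar or the screwdriver is shifted more than 12 mm (distance of any of jar, screwdriver from where it was at the start of the episode above 0.012 m).
It also fails if it takes over 54 s, if anything falls off the work surface, if the arm or the gripper's body presses on something with over 40 N, if the wrist force passes 120 N, or if a joint passes its speed limit or range.

## Working session

There is one attempt and no reset: what is moved stays moved. The work goes in short steps, Python scripts to look and compute and a tool call to move; the robot and the scene stay as the last step left them, time stands still between calls to the robot, and variables do not carry over. Pictures are saved under pics/ and viewed, and the job is handed in when it is done.

Besides the shell and the picture viewer there is one more tool, called after "Request:" as name(argument=value, ...) on one line, values as JSON. drive_tool: Moves the arm, as the interface text tells. Its arguments: {"type":"object","properties":{"moves":{"type":"array","items":{"type":"number"}},"hand":{"type":"number"},"grip_force":{"type":"number"}},"required":["moves"]}

```bash
mkdir -p pics; python3 - <<'E'
from bench import sensors, snapshot, r
import cv2,numpy as np
print(sensors.sense())
for n in("scene","top"):
    s=snapshot(n); cv2.imwrite(f"pics/{n}0.png",s["image"][:,:,::-1]); np.savez(f"{n}0.npz",**{k:np.array(v) for k,v in s.items()})
    print(n,s["camera_matrix"],s["dist"],s["eye"],s["orientation"])
E
```

```text
{'time': 0.0, 'joint_pos': array([-8.04653056e+01,  7.51508268e+00,  8.53311881e+01,  1.04846811e-03,
        8.72622784e+01, -4.89470900e+00]), 'qd': array([-0.0057201 , -0.13831805, -0.06769926, -0.03916826, -0.12692985,
       -0.02703975]), 'joint_efforts': array([ 5.98330480e-04, -5.69400573e+01, -5.00554597e+01, -1.45876506e-04,
        1.45245093e-02, -9.72972572e-06]), 'tool_pos': array([ 149.42912155, -580.50817726,  230.22641701]), 'tcp_rot': array([-95.44742533,  89.89144584,  98.98192695]), 'ft_force': array([-0.47266032, -0.26177738, -0.5025922 ]), 'wrist_torque': array([-0.00297551,  0.02534812, -0.00608609]), 'finger_gap': 85.52120005763582}
scene [[623.71546118   0.         314.45821681]
 [  0.         623.71546118 236.33895145]
 [  0.           0.           1.        ]] [-0.17475024  0.          0.          0.          0.        ] [1308.12272051  933.21663694 1099.47735602] [-1.32368871e+02 -1.66163904e-02  1.36055758e+02]
top [[452.20377351   0.         311.61240913]
 [  0.         452.20377351 236.6657132 ]
 [  0.           0.           1.        ]] [-0.09021168  0.          0.          0.          0.        ] [ 502.72162613  140.77887611 1241.54037314] [-178.33613509   -0.78995607  -90.47403732]
```

View pics/scene0.png

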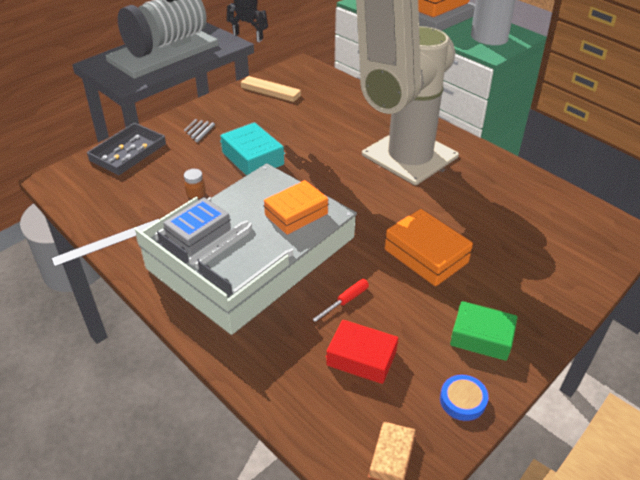

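View pics/top0.png

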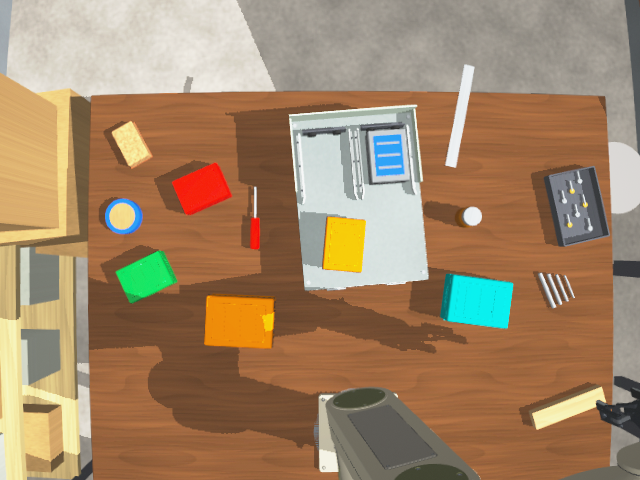

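The images show two orange boxes. One stands on the grey top (top view 345,244; scene 297,205). The other is larger and on the bench (top 240,322; scene 428,246). The one on the rack is the smaller and stands before the empty lane, which is the left one (top ~328,160). I'll confirm with a crop and measure.

```bash
cat > h.py <<'E'
import numpy as np,cv2
from scipy.spatial.transform import Rotation as R
def cloud(s):
    K=np.array(s["camera_matrix"],float);d=np.array(s["dist"],float)
    v,u=np.mgrid[0:480,0:640]
    p=cv2.undistortPoints(np.stack([u,v],-1).reshape(-1,1,2).astype(np.float64),K,d).reshape(480,640,2)
    z=np.array(s["z_map"],float)
    c=np.dstack([p*z[...,None],z])
    M=R.from_euler('xyz',np.array(s["orientation"],float),degrees=True).as_matrix()
    w=c@M.T+np.array(s["eye"],float); w[z<=0]=np.nan
    return w
def orange(s):
    hsv=cv2.cvtColor(np.array(s["image"]),cv2.COLOR_RGB2HSV)
    return (hsv[...,0]>=8)&(hsv[...,0]<=28)&(hsv[...,1]>190)&(hsv[...,2]>130)
E
python3 - <<'E'
from h import *
for n in("top","scene"):
    s=np.load(n+"0.npz");w=cloud(s)
    img=s["image"][:,:,::-1]
    m=orange(s)
    k,lab,st,ce=cv2.connectedComponentsWithStats(m.astype(np.uint8))
    for i in range(1,k):
        if st[i,4]>150:
            q=w[lab==i];q=q[~np.isnan(q[:,0])]
            zt=np.percentile(q[:,2],70); t=q[abs(q[:,2]-zt)<8]
            print(n,ce[i],st[i,4],zt,t.mean(0),cv2.minAreaRect(t[:,:2].astype(np.float32)))
    if n=="top":
        c=np.hstack([cv2.resize(img[90:300,270:440],None,fx=2.3,fy=2.3,interpolation=cv2.INTER_CUBIC),cv2.resize(img[90:300,270:440]*0,None,fx=.1,fy=2.3)])
        cv2.imwrite("pics/crop_top.png",cv2.resize(img[95:300,280:440],None,fx=2.9,fy=2.9,interpolation=cv2.INTER_CUBIC))
    else: cv2.imwrite("pics/crop_scene.png",cv2.resize(img[150:340,130:370],None,fx=3.1,fy=3.1,interpolation=cv2.INTER_CUBIC))
    # heights of rack top
    for px in ([(310,240),(400,240),(330,170)] if n=="top" else [(260,180),(320,245),(250,250)]):print(px,w[px[1],px[0]])
E
```

```text
top [343.74092247 244.16977429] 2038 143.53010423047914 [515.66710619  47.33265402 142.34708749] ((515.9443969726562, 46.82234191894531), (95.53311157226562, 128.26370239257812), 84.42464447021484)
top [238.93426295 321.24701195] 3514 72.44230620561589 [318.39954055 315.0791444   71.19129269] ((317.74749755859375, 316.120361328125), (177.08384704589844, 130.29470825195312), 87.02333068847656)
(310, 240) [527.56517016 128.8089794   90.61285207]
(400, 240) [ 525.76494925 -102.45305628   87.20678964]
(330, 170) [706.80713477  76.02098737  89.84964835]
scene [438.73814433   5.81030928] 485 161.93875917643194 [-709.6559282  -456.34345892  161.79931444] ((-733.0021362304688, -444.5931396484375), (86.24407958984375, 180.6129913330078), 61.39695358276367)
scene [303.325      206.10178571] 1120 141.0470222313867 [508.60979139  59.81135201 140.55464049] ((517.0767211914062, 45.80883026123047), (107.33985900878906, 134.324951171875), 82.19851684570312)
scene [427.89994985 246.18981946] 3988 70.19982382265073 [324.93884    320.93047102  69.91080574] ((319.8153381347656, 316.8575134277344), (179.36985778808594, 134.28713989257812), 86.5523910522461)
(260, 180) [ 485.43081798 -130.8459386    84.80530345]
(320, 245) [537.36282728 153.19197308  71.07319723]
(250, 250) [679.80487462  62.69668084  86.40690662]
```

View pics/crop_top.png

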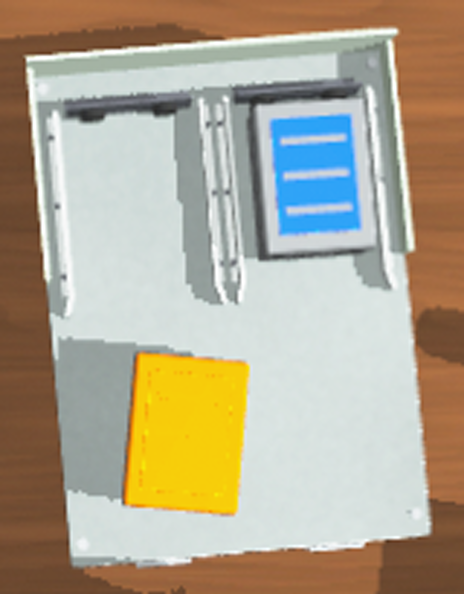

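View pics/crop_scene.png

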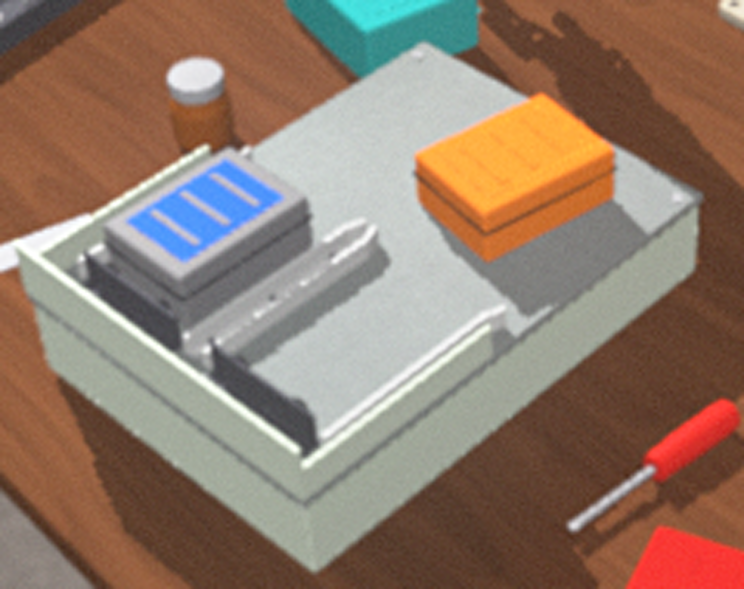

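The crop confirms it: the smaller orange case is on the grey top, before the empty left lane. Next I'll fit the lane frame.

```bash
python3 - <<'E'
from h import *
from scipy.optimize import least_squares
for n in("top","scene"):
    s=np.load(n+"0.npz");w=cloud(s)
    hsv=cv2.cvtColor(s["image"],cv2.COLOR_RGB2HSV)
    P=w.reshape(-1,3); ok=~np.isnan(P[:,0])
    inb=ok&(P[:,0]>380)&(P[:,0]<900)&(P[:,1]>-180)&(P[:,1]<200)
    low=(hsv[...,1]<75).reshape(-1)
    top=inb&low&(abs(P[:,2]-90)<8)
    T=P[top]; A=np.c_[T[:,:2],np.ones(len(T))]; c,*_=np.linalg.lstsq(A,T[:,2],rcond=None)
    print(n,"plane",c,len(T),"std",(T[:,2]-A@c).std(), "z at center",c@[600,20,1])
    if n=="top":
        pl=P[inb&low&(P[:,2]>80)]
        print("outline",cv2.minAreaRect(pl[:,:2].astype(np.float32)))
        # front region only
    zr=P[:,2]-(np.c_[P[:,:2],np.ones(len(P))]@c)
    hm=np.zeros((480,640),np.uint8); hm.reshape(-1)[inb]=np.clip(zr[inb]*4+50,0,255)
    y,x=(slice(95,300),slice(280,440)) if n=="top" else (slice(150,340),slice(130,370))
    cv2.imwrite(f"pics/hm_{n}.png",cv2.resize(hm[y,x],None,fx=2.9,fy=2.9,interpolation=cv2.INTER_NEAREST))
E
```

```text
top plane [ 1.28660563e-03 -1.91175069e-04  8.92027711e+01] 15519 std 2.309017041533765 z at center 89.97091093971159
outline ((631.9044189453125, 3.499420166015625), (442.6095275878906, 320.7225341796875), 4.45279598236084)
scene plane [ 6.34329379e-03 -2.42730206e-03  8.55803215e+01] 8879 std 2.800105756780636 z at center 89.33775177607761
```

View pics/hm_top.png

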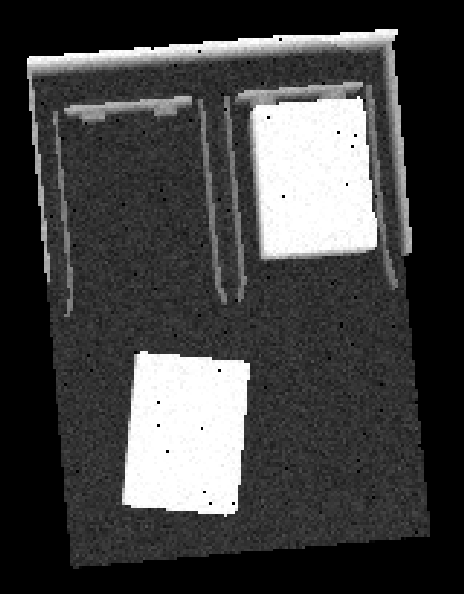

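```bash
cat >> h.py <<'E'
YAW=np.radians(4.45)
def rk(P,o=(651.8,5.05),yaw=None):
    yaw=YAW if yaw is None else yaw
    d=P[...,:2]-np.array(o); c,s=np.cos(yaw),np.sin(yaw)
    return np.stack([d[...,0]*c+d[...,1]*s,-d[...,0]*s+d[...,1]*c],-1)
E
python3 - <<'E'
from h import *
for n in("top","scene"):
    s=np.load(n+"0.npz");w=cloud(s);P=w.reshape(-1,3);P=P[~np.isnan(P[:,0])]
    q=rk(P); 
    for nm,lo,hi,yr in(("railL",101,116,(125,146)),("railM1",101,116,(3,22)),("railM2",101,116,(-22,-3)),("railR",101,116,(-146,-128)),):
        m=(P[:,2]>lo)&(P[:,2]<hi)&(q[:,1]>yr[0])&(q[:,1]<yr[1])&(q[:,0]>0)&(q[:,0]<145)
        if m.sum()>10:
            f=np.polyfit(q[m,0],q[m,1],1); m2=(P[:,2]>lo)&(P[:,2]<hi)&(q[:,1]>yr[0])&(q[:,1]<yr[1])&(q[:,0]<180)&(q[:,0]>-60)
            print(n,nm,m.sum(),"z",P[m,2].mean(),"slope deg",np.degrees(f[0]),"y mid",q[m,1].mean(),"xrange",np.percentile(q[m2,0],[0,2,98,100]))
    m=(P[:,2]>136)&(P[:,2]<150)&(q[:,0]<185)&(q[:,0]>-20)&(q[:,1]<0)&(q[:,1]>-135)
    print(n,"grey",cv2.minAreaRect(q[m].astype(np.float32)),np.median(P[m,2]))
    m=(P[:,2]>136)&(P[:,2]<150)&(q[:,0]<-25)&(q[:,1]<140)&(q[:,1]>-100)
    print(n,"orange",cv2.minAreaRect(q[m].astype(np.float32)),np.median(P[m,2]))
    for y0 in(75,-75):
      for lo,hi in((102,112),(112,130)):
        m=(P[:,2]>lo)&(P[:,2]<hi)&(q[:,0]>120)&(q[:,0]<185)&(abs(q[:,1]-y0)<55)
        print(n,"stop",y0,lo,np.percentile(q[m,0],[2,10,50,90,98]).round(1) if m.sum() else None, np.percentile(q[m,1],[0,2,98,100]).round(1)if m.sum() else None)
E
```

```text
top railL 90 z 107.74436695769592 slope deg 0.12951760171577925 y mid 138.84485382810314 xrange [-20.27365394 -17.03894441 157.21950535 158.91689933]
top railM1 108 z 107.43092085800765 slope deg 0.07538941748765116 y mid 10.798187596883183 xrange [-21.14310456 -17.36549281 156.22297527 158.99111613]
top railM2 106 z 107.16867794562994 slope deg -0.10438243749272744 y mid -11.28612878767595 xrange [-20.45195428 -16.02815157 157.51976034 159.65484887]
top railR 118 z 106.4938132285721 slope deg 0.4042288593071788 y mid -138.15771119026834 xrange [-20.67198521 -16.21650324 157.72162912 160.52104704]
top grey ((78.10842895507812, -76.83509826660156), (97.39888763427734, 129.57107543945312), 89.9754867553711) 142.1758977875196
top orange ((-131.8341064453125, 52.07135772705078), (96.2945327758789, 130.11868286132812), 80.07022857666016) 142.32966167079098
top stop 75 102 [148.1 148.5 155.3 156.3 156.8] [ 20.8  23.2 125.3 127.9]
top stop 75 112 [147.9 150.  155.9 158.2 159.1] [ 21.2  24.3 125.2 127.8]
top stop -75 102 [126.  151.  156.6 157.7 158.6] [-128.6 -127.2  -21.4  -20.3]
top stop 
[... 562 characters left out ...]
78 slope deg -1.9597616795991373 y mid -137.73218418734263 xrange [-23.59000152 -22.11482125 159.36958465 159.91943721]
scene grey ((79.59263610839844, -76.45448303222656), (102.10567474365234, 133.43809509277344), 88.35176849365234) 141.5970443756823
scene orange ((-774.639404296875, 27.068565368652344), (1446.2110595703125, 160.74484252929688), 4.072820663452148) 141.44682251779028
scene stop 75 102 [155.4 158.4 159.9 160.9 162. ] [ 20.2  25.7 126.7 129.8]
scene stop 75 112 [150.8 156.2 159.3 161.3 161.9] [ 20.4  22.1 127.1 129.7]
scene stop -75 102 [123.  133.7 145.2 160.9 161.9] [-129.2 -124.9  -24.3  -20.9]
scene stop -75 112 [122.6 134.  144.  160.7 161.9] [-129.3 -124.8  -25.6  -20.3]
```

```bash
cat >> h.py <<'E'
RO=np.array([651.8,5.05])
LX=-20.5; LY=74.8   # free lane origin in the rack frame
def lane2w(x,y):
    x+=LX;y+=LY;c,s=np.cos(YAW),np.sin(YAW)
    return RO+[x*c-y*s,x*s+y*c]
def w2lane(p): return rk(np.asarray(p,float))-[LX,LY]
def plan(target,st,yawtool=None):
    """shift in tool axes (cm) after turning, to reach world target"""
    M=R.from_euler('xyz',st["tcp_rot"],degrees=True)
    M0=M.as_matrix()
    print("tool axes y",M0[:,1].round(3),"z",M0[:,2].round(3))
    if yawtool is not None:
        ty=np.array([np.cos(yawtool),np.sin(yawtool),0])
        if ty@M0[:,1]<0: ty=-ty
        tx=np.array([0,0,-1.]); Mt=np.c_[tx,ty,np.cross(tx,ty)]
        print("turn rotvec tool deg",np.degrees(R.from_matrix(M0.T@Mt).as_rotvec()).round(2)); M0=Mt
    print("shift cm tool",(M0.T@(np.asarray(target)-st["tool_pos"])/10).round(3))
E
python3 - <<'E'
from h import *
from bench import sensors
st=sensors.sense()
t=lane2w(-111,-75-35); print(t, "case",lane2w(-111.3,-22.7))
plan([*t,170],st,YAW)
E
```

```text
[523.42755295 -40.2468524 ] case [516.35492964  46.76669826]
tool axes y [ 0.249 -0.968 -0.002] z [-0.968 -0.249 -0.   ]
turn rotvec tool deg [-8.002e+01 -7.000e-02  7.000e-02]
shift cm tool [  6.035  41.481 -50.969]
```

Request:
drive_tool(moves=[0, 0, 0, -6.67, 0, 0, 0, 0, 0, -6.67, 0, 0, 0, 0, 0, -6.67, 0, 0, 0, 0, 0, -6.67, 0, 0, 0, 0, 0, -6.67, 0, 0, 0, 0, 0, -6.67, 0, 0, 0, 0, 0, -6.67, 0, 0, 0, 0, 0, -6.67, 0, 0, 0, 0, 0, -6.67, 0, 0, 0, 0, 0, -6.67, 0, 0, 0, 0, 0, -6.67, 0, 0, 0, 0, 0, -6.65, 0, 0, 0, 0, 0, 0, 0, 0], hand=7.0, grip_force=20)

```text
time: 1.18
tool_pos: [149.4, -580.8, 230.7]
tcp_rot: [-175.1, 89.9, 99.7]
ft_force: [0.3, 0.3, 0.2]
finger_gap: 69.8
```

Request:
drive_tool(moves=[0, 2.3, -2.83, 0, 0, 0, 0, 2.3, -2.83, 0, 0, 0, 0, 2.3, -2.83, 0, 0, 0, 0, 2.3, -2.83, 0, 0, 0, 0, 2.3, -2.83, 0, 0, 0, 0, 2.3, -2.83, 0, 0, 0, 0, 2.3, -2.83, 0, 0, 0, 0, 2.3, -2.83, 0, 0, 0, 0, 2.3, -2.83, 0, 0, 0, 0, 2.3, -2.83, 0, 0, 0, 0, 2.3, -2.83, 0, 0, 0, 0, 2.3, -2.83, 0, 0, 0, 0, 2.3, -2.83, 0, 0, 0, 0, 2.3, -2.83, 0, 0, 0, 0, 2.3, -2.83, 0, 0, 0, 0, 2.3, -2.83, 0, 0, 0, 0, 2.3, -2.83, 0, 0, 0, 0, 2.3, -2.83, 0, 0, 0, 0, 0, 0, 0, 0, 0, 0, 0, 0, 0, 0, 0])

```text
time: 2.85
tool_pos: [523.1, -39.4, 230.7]
tcp_rot: [-103.4, 89.9, 171.1]
ft_force: [-0.2, -0.7, -0.2]
finger_gap: 69.9
```

```bash
python3 - <<'E'
from h import *
from bench import sensors,snapshot
st=sensors.sense(); print(st["time"],st["tool_pos"],st["tcp_rot"],st["ft_force"],st["finger_gap"])
t=lane2w(-111,-75-35); plan([*t,103],st,YAW)
for n in("top","scene"):
    s=snapshot(n);cv2.imwrite(f"pics/{n}1.png",s["image"][:,:,::-1])
E
```

```text
2.85 [523.0538656  -39.36617502 230.69876751] [-103.37265332   89.92995096  171.06764278] [-0.24956208 -0.70049219 -0.23571438] 69.93981365874116
tool axes y [ 0.997  0.077 -0.001] z [ 0.077 -0.997 -0.   ]
turn rotvec tool deg [-0.01 -0.02  0.07]
shift cm tool [12.77   0.03   0.091]
```

View pics/scene1.png

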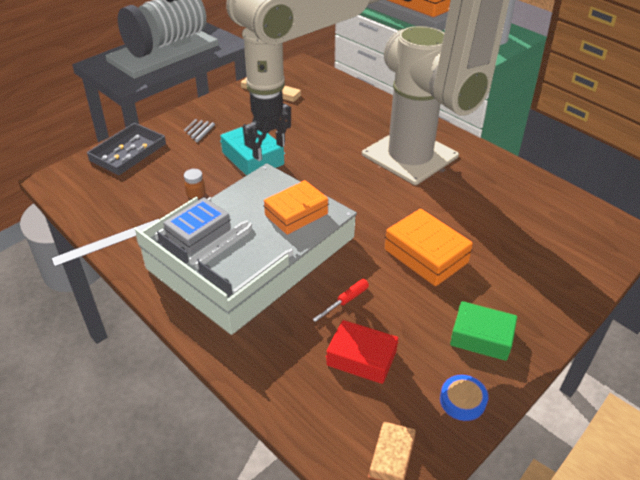

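The gripper hangs above the right side of the case (scene ~268,130), open and clear. I'll lower it and begin the sideways nudge.

Request:
drive_tool(moves=[3, 0, 0, 0, 0, 0, 3, 0, 0, 0, 0, 0, 3, 0, 0, 0, 0, 0, 2.5, 0, 0, 0, 0, 0, 1.2, 0, 0, 0, 0, 0, 0, 0, 0, 0, 0, 0, 0, 0, 0, 0, 0, 0])

```text
time: 3.53
tool_pos: [522.4, -42.0, 104.7]
tcp_rot: [-92.8, 90.0, -178.4]
ft_force: [0.4, -0.3, 0.8]
finger_gap: 70.2
```

Request:
drive_tool(moves=[0, 0, -0.3, 0, 0, 0, 0, 0, -0.3, 0, 0, 0, 0, 0, -0.3, 0, 0, 0, 0, 0, -0.3, 0, 0, 0, 0, 0, -0.3, 0, 0, 0, 0, 0, -0.3, 0, 0, 0, 0, 0, -0.3, 0, 0, 0, 0, 0, -0.3, 0, 0, 0, 0, 0, 0, 0, 0, 0])

```text
time: 4.28
tool_pos: [521.1, -16.7, 104.5]
tcp_rot: [83.0, 90.0, -2.5]
ft_force: [0.1, -0.6, 0.7]
finger_gap: 69.9
```

```bash
cat > meas.py <<'E'
from h import *
from bench import sensors,snapshot
import sys
st=sensors.sense(); print(st["time"],st["tool_pos"],"lane",w2lane(st["tool_pos"]),st["ft_force"],st["finger_gap"])
s=snapshot("top"); cv2.imwrite(f"pics/top_{sys.argv[1]}.png",cv2.resize(s["image"][90:310,270:450,::-1],None,fx=2.7,fy=2.7,interpolation=cv2.INTER_CUBIC))
w=cloud(s);hsv=cv2.cvtColor(s["image"],cv2.COLOR_RGB2HSV)
m=(hsv[...,0]>8)&(hsv[...,0]<32)&(hsv[...,1]>120)&(w[...,2]>130)&(w[...,2]<150)
q=w2lane(w[...,:3]); m&=(abs(q[...,1])<120)&(q[...,0]>-220)&(q[...,0]<180)
k,lab,stt,_=cv2.connectedComponentsWithStats(m.astype(np.uint8)); i=1+np.argmax(stt[1:,4]); m=lab==i
print("orange in lane",cv2.minAreaRect(q[m].astype(np.float32)),m.sum())
E
python3 meas.py 2
```

```text
4.2833 [521.08034429 -16.7208446  104.45709868] lane [-111.51477125  -86.36279538] [ 0.06740735 -0.58982861  0.74549335] 69.93866526631773
orange in lane ((-111.6177749633789, -11.146163940429688), (80.56910705566406, 129.49008178710938), 81.35974884033203) 1702
```

View pics/top_2.png

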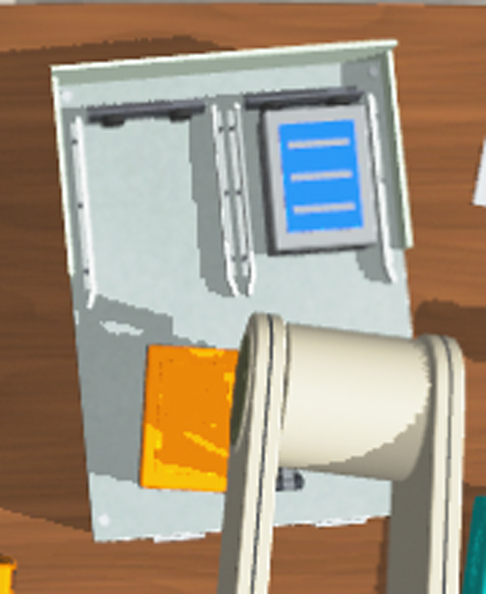

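Request:
drive_tool(moves=[0, 0, -0.15, 0, 0, 0, 0, 0, -0.15, 0, 0, 0, 0, 0, -0.15, 0, 0, 0, 0, 0, -0.15, 0, 0, 0, 0, 0, -0.15, 0, 0, 0, 0, 0, -0.15, 0, 0, 0, 0, 0, -0.15, 0, 0, 0, 0, 0, -0.15, 0, 0, 0, 0, 0, -0.15, 0, 0, 0, 0, 0, -0.15, 0, 0, 0])

```text
time: 5.17
tool_pos: [519.7, -2.1, 104.3]
tcp_rot: [-141.9, 90.0, 132.6]
ft_force: [0.6, -2.0, -0.5]
finger_gap: 69.9
```

```bash
cat > meas2.py <<'E'
from h import *
from bench import sensors,snapshot
import sys
st=sensors.sense(); print(st["time"],st["tool_pos"],"lane",w2lane(st["tool_pos"]),st["ft_force"],st["finger_gap"])
for n,(ya,yb,xa,xb) in(("top",(90,310,270,450)),("scene",(120,340,130,370))):
    s=snapshot(n); cv2.imwrite(f"pics/{n}_{sys.argv[1]}.png",cv2.resize(s["image"][ya:yb,xa:xb,::-1],None,fx=2.6,fy=2.6,interpolation=cv2.INTER_CUBIC))
    w=cloud(s);hsv=cv2.cvtColor(s["image"],cv2.COLOR_RGB2HSV)
    m=(hsv[...,0]>=7)&(hsv[...,0]<32)&(hsv[...,1]>120)&(w[...,2]>(138 if n=="scene" else 134))&(w[...,2]<150)
    q=w2lane(w); m&=(abs(q[...,1])<120)&(q[...,0]>-220)&(q[...,0]<180)
    k,lab,stt,_=cv2.connectedComponentsWithStats(m.astype(np.uint8)); i=1+np.argmax(stt[1:,4]); m=lab==i
    p=q[m]; print(n,"rect",cv2.minAreaRect(p.astype(np.float32)),m.sum())
    # left edge: per x bin, max y ; ends
    xb=np.arange(p[:,0].min()+12,p[:,0].max()-12,4); e=[(x,p[abs(p[:,0]-x)<3,1].max()) for x in xb if (abs(p[:,0]-x)<3).any()]
    e=np.array(e); f=np.polyfit(e[:,0],e[:,1],1); print(" left edge angle",np.degrees(np.arctan(f[0])).round(2),"y mid",np.polyval(f,e[:,0].mean()).round(1),"x",p[:,0].min().round(1),p[:,0].max().round(1))
E
python3 meas2.py 3
```

```text
5.1667 [519.70639867  -2.05883377 104.27327939] lane [-111.7469629   -71.63838112] [ 0.61756595 -2.03114571 -0.52770026] 69.8548900583878
top rect ((-116.58313751220703, 3.280925750732422), (75.54106903076172, 127.3053970336914), 84.94318389892578) 1499
 left edge angle -4.25 y mid 39.1 x -182.4 -50.3
scene rect ((-114.6923828125, -6.974399566650391), (98.66152954101562, 133.16064453125), 85.30072784423828) 1243
 left edge angle -3.44 y mid 39.6 x -182.2 -44.6
```

View pics/scene_3.png

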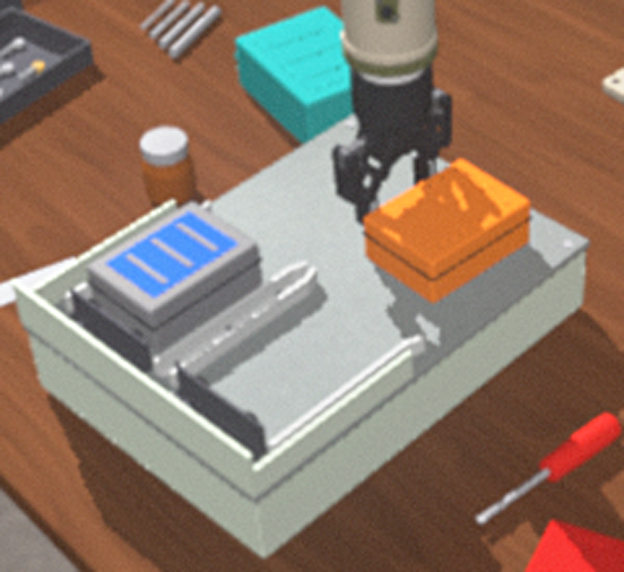

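Front finger is on the case's right side (crop ~365,205); the case has turned to about −4.5° and its centre is near y −8. Continuing.

Request:
drive_tool(moves=[0, 0, -0.15, 0, 0, 0, 0, 0, -0.15, 0, 0, 0, 0, 0, -0.15, 0, 0, 0, 0, 0, -0.15, 0, 0, 0, 0, 0, -0.15, 0, 0, 0, 0, 0, -0.15, 0, 0, 0, 0, 0, -0.15, 0, 0, 0, 0, 0, 0, 0, 0, 0])

```text
time: 5.93
tool_pos: [518.8, 8.6, 104.3]
tcp_rot: [-137.5, 90.0, 136.9]
ft_force: [0.1, -0.9, -0.5]
finger_gap: 69.9
```

```bash
python3 meas2.py 4
```

```text
5.9333 [518.79716529   8.62873627 104.25150674] lane [-111.82421648  -60.912483  ] [ 0.14686095 -0.904112   -0.50580677] 69.93462577412623
top rect ((-120.29884338378906, 16.936426162719727), (68.52067565917969, 132.01589965820312), 85.01859283447266) 1363
 left edge angle -0.12 y mid 47.0 x -184.6 -55.0
scene rect ((-118.07122802734375, -0.8291206359863281), (100.32059478759766, 133.35684204101562), 89.39579010009766) 1243
 left edge angle -0.7 y mid 47.5 x -185.1 -51.0
```

Request:
drive_tool(moves=[0, 0, -0.1, 0, 0, 0, 0, 0, 0, 0, 0, 0, 0, 0, 0.6, 0, 0, 0, 0, 0, 1.5, 0, 0, 0, 0, 0, 2.5, 0, 0, 0, -2, 0, 2, 0, 0, 0, -3, 0, 0, 0, 0, 0, -3, 0, 0, 0, 0, 0, -2, 0, 0, 0, 0, 0, 0, 0, 0, 0, 0, 0, 0, 0, 0, 0, 0, 0], hand=7.0)

```text
time: 6.95
tool_pos: [525.0, -57.2, 206.0]
tcp_rot: [74.7, 89.8, -10.9]
ft_force: [-0.3, -0.8, 0.3]
finger_gap: 70.4
```

```bash
python3 meas2.py 5; python3 - <<'E'
from h import *
from bench import sensors
st=sensors.sense(); print(st["joint_pos"])
plan([*lane2w(-213,-1),200],st,YAW+np.pi/2-1e-3)
plan([*lane2w(-213,-1),200],st,YAW+np.pi/2+.3)
E
```

```text
6.95 [525.00446744 -57.17253632 206.02979987] lane [-110.74108768 -126.99701149] [-0.29549932 -0.83607937  0.26633072] 70.3692806108898
top rect ((-120.0126953125, 0.2328948974609375), (96.00674438476562, 129.7534942626953), 89.98361206054688) 2076
 left edge angle -0.26 y mid 47.4 x -184.9 -55.1
scene rect ((-117.92929077148438, 1.75982666015625), (99.24897003173828, 133.18728637695312), 89.7583236694336) 1217
 left edge angle 0.17 y mid 47.3 x -184.7 -51.4
[-1.17613788e+01 -3.03596603e+00  9.89837162e+01  2.15573529e-03
  8.41318277e+01 -1.62019349e+01]
tool axes y [ 0.997  0.077 -0.001] z [ 0.077 -0.997 -0.   ]
turn rotvec tool deg [-8.995e+01 -8.000e-02  4.000e-02]
shift cm tool [  0.327  12.527 -10.084]
tool axes y [ 0.997  0.077 -0.001] z [ 0.077 -0.997 -0.   ]
turn rotvec tool deg [7.28e+01 3.00e-02 8.00e-02]
shift cm tool [  0.327 -14.954   5.917]
```

View pics/scene_5.png

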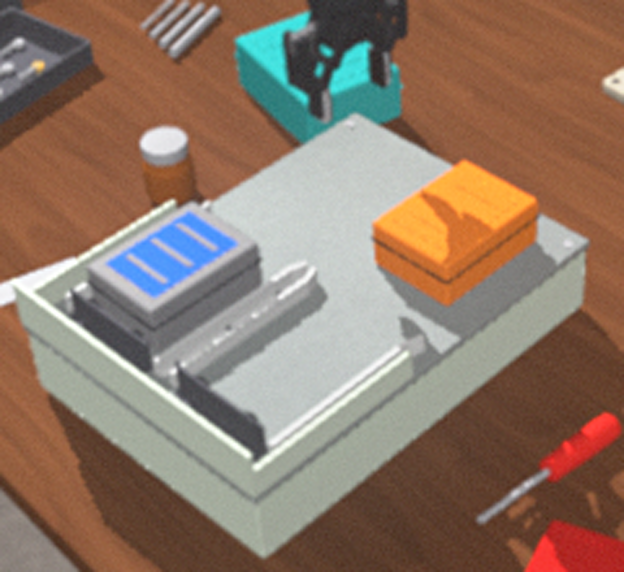

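Case now at lane (−120, 0), yaw ≈ 0°, hand clear. Turning the tool to go behind it.

Request:
drive_tool(moves=[0, 0, 0, -6.92, 0, 0, 0, 0, 0, -6.92, 0, 0, 0, 0, 0, -6.92, 0, 0, 0, 0, 0, -6.92, 0, 0, 0, 0, 0, -6.92, 0, 0, 0, 0, 0, -6.92, 0, 0, 0, 0, 0, -6.92, 0, 0, 0, 0, 0, -6.92, 0, 0, 0, 0, 0, -6.92, 0, 0, 0, 0, 0, -6.92, 0, 0, 0, 0, 0, -6.92, 0, 0, 0, 0, 0, -6.92, 0, 0, 0, 0, 0, -6.92, 0, 0, 0, 0, 0, 0, 0, 0], hand=6.0)

```text
time: 8.22
tool_pos: [522.9, -56.3, 202.3]
tcp_rot: [163.0, 89.8, 167.8]
ft_force: [0.1, 0.7, -0.1]
finger_gap: 59.9
```

Request:
drive_tool(moves=[0, 0, -2, 0, 0, 0, 0, 0, -2, 0, 0, 0, 0, 0, -2, 0, 0, 0, 0, 2, -2, 0, 0, 0, 0, 2, -2, 0, 0, 0, 0, 2.2, 0, 0, 0, 0, 0, 2.2, 0, 0, 0, 0, 0, 2.2, 0, 0, 0, 0, 0, 2, 0, 0, 0, 0, 0, 0, 0, 0, 0, 0, 0, 0, 0, 0, 0, 0])

```text
time: 9.13
tool_pos: [413.9, 62.0, 203.3]
tcp_rot: [-175.9, 89.9, -171.5]
ft_force: [-0.6, -1.0, 0.2]
finger_gap: 60.4
```

```bash
python3 meas2.py 6; python3 - <<'E'
from h import *
from bench import sensors
st=sensors.sense(); print(st["joint_pos"])
plan([*lane2w(-213,0),113],st,YAW+np.pi/2)
E
```

```text
9.1333 [413.90582243  61.96063077 203.32374951] lane [-212.26138302    0.39706238] [-0.59724891 -0.98390327  0.23934781] 60.355921519865625
top rect ((-120.22697448730469, 0.1676483154296875), (96.10455322265625, 129.62599182128906), 89.89482879638672) 2063
 left edge angle -0.32 y mid 47.4 x -185.0 -55.4
scene rect ((-117.87347412109375, 1.5728645324707031), (99.84821319580078, 132.8160858154297), 89.62645721435547) 1246
 left edge angle -0.72 y mid 48.4 x -184.6 -51.7
[ 1.36199321e+00 -2.10843957e+01  1.14458072e+02 -2.42667361e-02
  8.66945681e+01 -9.29460469e+01]
tool axes y [-0.075  0.997 -0.   ] z [ 0.997  0.075 -0.001]
turn rotvec tool deg [-0.14 -0.07  0.02]
shift cm tool [ 9.063  0.068 -0.102]
```

View pics/scene_6.png

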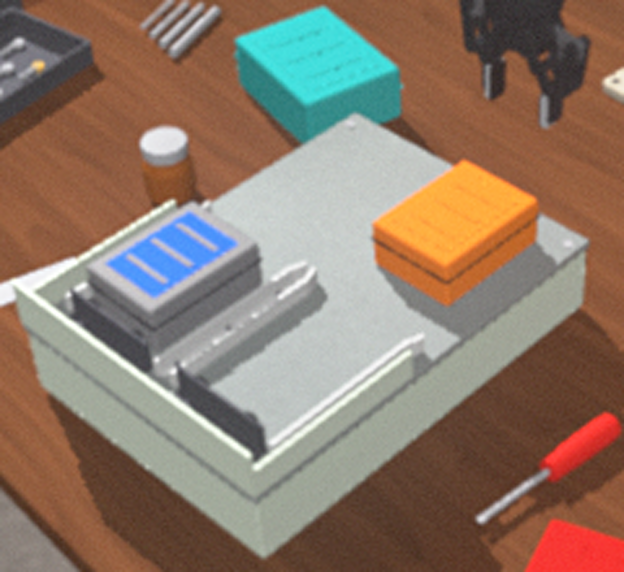

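Request:
drive_tool(moves=[2.5, 0, 0, 0, 0, 0, 2.5, 0, 0, 0, 0, 0, 2.5, 0, 0, 0, 0, 0, 1.5, 0, 0, 0, 0, 0, 0, 0, 0, 0, 0, 0, 0, 0, 0, 0, 0, 0])

```text
time: 9.73
tool_pos: [413.8, 60.6, 113.6]
tcp_rot: [-179.2, 89.9, -174.9]
ft_force: [0.1, 0.1, -0.3]
finger_gap: 60.3
```

Request:
drive_tool(moves=[0, 0, 0.3, 0, 0, 0, 0, 0, 0.3, 0, 0, 0, 0, 0, 0.3, 0, 0, 0, 0, 0, 0.2, 0, 0, 0, 0, 0, 0.2, 0, 0, 0, 0, 0, 0.2, 0, 0, 0, 0, 0, 0.2, 0, 0, 0, 0, 0, 0.2, 0, 0, 0, 0, 0, 0.3, 0, 0, 0, 0, 0, 0.3, 0, 0, 0, 0, 0, 0.3, 0, 0, 0, 0, 0, 0.3, 0, 0, 0, 0, 0, 0.3, 0, 0, 0, 0, 0, 0.3, 0, 0, 0, 0, 0, 0.3, 0, 0, 0, 0, 0, 0.3, 0, 0, 0, 0, 0, 0.3, 0, 0, 0, 0, 0, 0.3, 0, 0, 0, 0, 0, 0.3, 0, 0, 0, 0, 0, 0.3, 0, 0, 0])

```text
time: 11.4
tool_pos: [469.7, 65.6, 114.2]
tcp_rot: [168.2, 90.0, 172.6]
ft_force: [-1.9, -0.1, 0.0]
finger_gap: 59.9
```

```bash
python3 meas2.py 7
```

```text
11.4 [469.71672786  65.62603188 114.18161115] lane [-156.33432874   -0.2789036 ] [-1.85829638 -0.10332527  0.0179104 ] 59.909268399574906
top rect ((-62.484519958496094, 0.15163040161132812), (93.68366241455078, 96.26839447021484), 0.18892242014408112) 1420
 left edge angle 0.19 y mid 47.2 x -109.4 -15.7
scene rect ((-78.45640563964844, 0.7909355163574219), (99.17237854003906, 132.8194122314453), 89.6593246459961) 1293
 left edge angle -0.01 y mid 47.7 x -145.0 -12.1
```

View pics/scene_7.png

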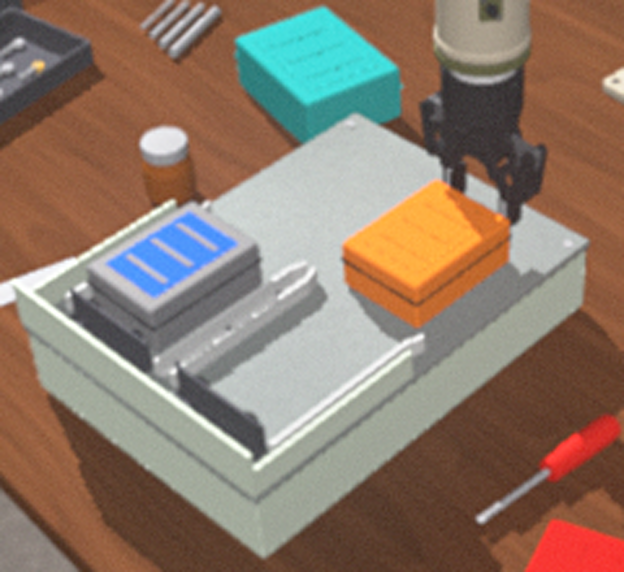

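Both fingers rest on the rear face; case straight and centred, with its front just short of the mouth. Pushing on.

Request:
drive_tool(moves=[0, 0, 0.3, 0, 0, 0, 0, 0, 0.3, 0, 0, 0, 0, 0, 0.3, 0, 0, 0, 0, 0, 0.3, 0, 0, 0, 0, 0, 0.3, 0, 0, 0, 0, 0, 0.3, 0, 0, 0, 0, 0, 0.3, 0, 0, 0, 0, 0, 0.3, 0, 0, 0, 0, 0, 0.3, 0, 0, 0, 0, 0, 0.3, 0, 0, 0, 0, 0, 0.3, 0, 0, 0, 0, 0, 0.3, 0, 0, 0, 0, 0, 0.3, 0, 0, 0, 0, 0, 0.3, 0, 0, 0, 0, 0, 0.3, 0, 0, 0, 0, 0, 0.3, 0, 0, 0, 0, 0, 0.3, 0, 0, 0, 0, 0, 0.3, 0, 0, 0, 0, 0, 0.3, 0, 0, 0, 0, 0, 0.3, 0, 0, 0])

```text
time: 13.17
tool_pos: [529.5, 70.2, 114.4]
tcp_rot: [121.6, 90.0, 126.0]
ft_force: [-5.7, 0.1, 4.0]
finger_gap: 60.0
```

```bash
python3 meas2.py 8
```

```text
13.1667 [529.53665605  70.24154467 114.38567333] lane [-96.33661891  -0.31867851] [-5.656945    0.07835378  3.96329355] 59.954568798503836
top rect ((11.672269821166992, 0.11222457885742188), (65.49504089355469, 96.22899627685547), 0.4833958148956299) 985
 left edge angle -0.42 y mid 47.2 x -21.3 44.3
scene rect ((-18.296085357666016, 1.4817581176757812), (99.27688598632812, 133.8758087158203), 88.51786041259766) 1383
 left edge angle 0.58 y mid 48.0 x -86.0 48.2
```

The wrist force rose (−5.7 along x, +4 z). I'll check for contact or tilt before going on.

Request:
drive_tool(moves=[0, 0, 0, 0, 0, 0])

```text
time: 13.35
tool_pos: [529.9, 70.2, 114.2]
tcp_rot: [1.3, 89.9, 5.7]
ft_force: [0.2, 0.0, 0.5]
finger_gap: 60.0
```

```bash
cat > tilt.py <<'E'
from h import *
from bench import snapshot
s=snapshot("scene");w=cloud(s);hsv=cv2.cvtColor(s["image"],cv2.COLOR_RGB2HSV)
q=w2lane(w)
m=(hsv[...,0]>=7)&(hsv[...,0]<32)&(hsv[...,1]>120)&(w[...,2]>136)&(w[...,2]<152)&(abs(q[...,1])<60)&(q[...,0]>-220)&(q[...,0]<180)
m=cv2.erode(m.astype(np.uint8),np.ones((3,3)))>0
A=np.c_[q[m],np.ones(m.sum())];c,*_=np.linalg.lstsq(A,w[m][:,2],rcond=None);print("top plane slopes",c[:2],"z mean",w[m][:,2].mean(),m.sum())
E
python3 tilt.py; python3 meas2.py 9
```

```text
top plane slopes [-0.00043358  0.00212647] z mean 141.59274950919595 1177
13.4 [529.72978544  70.24766677 114.26181266] lane [-96.14359672  -0.3275596 ] [ 0.61856584 -0.11376952  0.15609662] 59.92328948164563
top rect ((11.644567489624023, 0.0965118408203125), (65.65887451171875, 96.52296447753906), 0.24844510853290558) 998
 left edge angle -0.34 y mid 47.2 x -21.3 44.5
scene rect ((-18.762805938720703, 0.4249458312988281), (96.53340911865234, 133.76112365722656), 89.8364486694336) 1392
 left edge angle 0.14 y mid 46.6 x -85.6 48.1
```

View pics/scene_9.png

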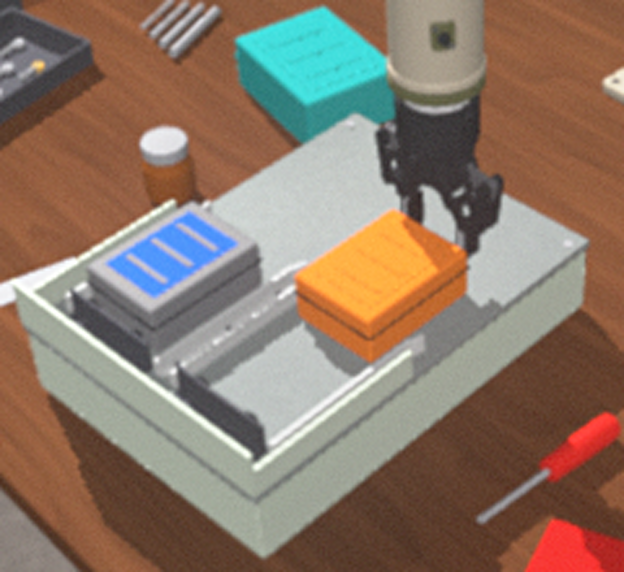

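View pics/top_9.png

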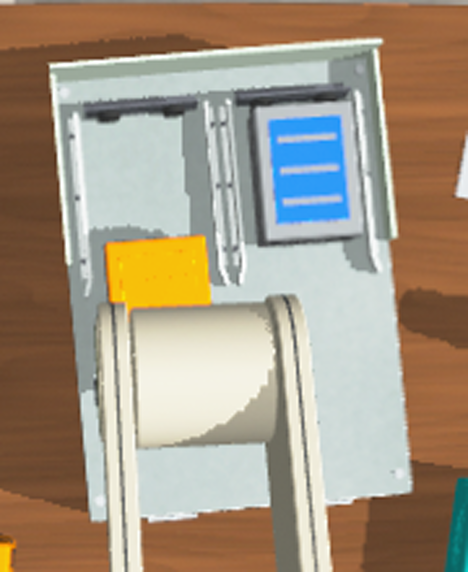

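Level (slopes < 0.003), square, with an even gap to both rails (top crop 107 and 211 against rails at 88 and 228). The force was only the sliding transient. Continuing.

Request:
drive_tool(moves=[0, 0, 0.25, 0, 0, 0, 0, 0, 0.25, 0, 0, 0, 0, 0, 0.25, 0, 0, 0, 0, 0, 0.25, 0, 0, 0, 0, 0, 0.25, 0, 0, 0, 0, 0, 0.25, 0, 0, 0, 0, 0, 0.25, 0, 0, 0, 0, 0, 0.25, 0, 0, 0, 0, 0, 0.25, 0, 0, 0, 0, 0, 0.25, 0, 0, 0, 0, 0, 0.25, 0, 0, 0, 0, 0, 0.25, 0, 0, 0, 0, 0, 0.25, 0, 0, 0, 0, 0, 0.25, 0, 0, 0, 0, 0, 0.25, 0, 0, 0, 0, 0, 0.25, 0, 0, 0, 0, 0, 0.25, 0, 0, 0, 0, 0, 0.25, 0, 0, 0, 0, 0, 0.25, 0, 0, 0, 0, 0, 0.25, 0, 0, 0])

```text
time: 15.17
tool_pos: [579.4, 74.1, 114.3]
tcp_rot: [20.8, 90.0, 25.2]
ft_force: [-0.8, 0.9, -0.8]
finger_gap: 60.1
```

```bash
python3 meas2.py 10; python3 tilt.py
```

```text
15.1667 [579.36907794  74.09279934 114.26057106] lane [-46.35560537  -0.34548608] [-0.80512574  0.93343832 -0.8197933 ] 60.13384557317938
top rect ((71.13986206054688, -0.23046493530273438), (45.970645904541016, 96.06892395019531), 0.940780520439148) 609
 left edge angle 16.05 y mid 45.6 x 47.6 93.8
scene rect ((31.471981048583984, 0.8391151428222656), (132.9722442626953, 98.1888427734375), 0.4062635600566864) 1485
 left edge angle 0.26 y mid 47.7 x -35.3 97.7
top plane slopes [0.00301806 0.00131968] z mean 141.62258256204396 1299
```

Request:
drive_tool(moves=[0, 0, 0.25, 0, 0, 0, 0, 0, 0.25, 0, 0, 0, 0, 0, 0.25, 0, 0, 0, 0, 0, 0.25, 0, 0, 0, 0, 0, 0.25, 0, 0, 0, 0, 0, 0.25, 0, 0, 0, 0, 0, 0.25, 0, 0, 0, 0, 0, 0.25, 0, 0, 0, 0, 0, 0.25, 0, 0, 0, 0, 0, 0.25, 0, 0, 0, 0, 0, 0.25, 0, 0, 0, 0, 0, 0.25, 0, 0, 0, 0, 0, 0.25, 0, 0, 0, 0, 0, 0.25, 0, 0, 0, 0, 0, 0.25, 0, 0, 0, 0, 0, 0.25, 0, 0, 0, 0, 0, 0.25, 0, 0, 0, 0, 0, 0.25, 0, 0, 0, 0, 0, 0.25, 0, 0, 0, 0, 0, 0.25, 0, 0, 0])

```text
time: 16.98
tool_pos: [629.1, 77.9, 114.6]
tcp_rot: [-168.9, 90.0, -164.5]
ft_force: [-5.3, -0.8, 4.6]
finger_gap: 59.9
```

Request:
drive_tool(moves=[0, 0, 0.15, 0, 0, 0, 0, 0, 0.15, 0, 0, 0, 0, 0, 0.15, 0, 0, 0, 0, 0, 0.15, 0, 0, 0, 0, 0, 0.15, 0, 0, 0, 0, 0, 0.15, 0, 0, 0, 0, 0, 0.15, 0, 0, 0, 0, 0, 0.15, 0, 0, 0, 0, 0, 0.15, 0, 0, 0, 0, 0, 0.15, 0, 0, 0])

```text
time: 17.82
tool_pos: [644.0, 79.1, 114.5]
tcp_rot: [-173.3, 90.0, -168.9]
ft_force: [-5.9, -0.1, 4.4]
finger_gap: 60.0
```

```bash
python3 meas2.py 11; python3 tilt.py
```

```text
17.8167 [644.00314895  79.0535596  114.54772957] lane [18.46852211 -0.41457927] [-5.89945659 -0.09120103  4.41685775] 60.03233689460233
top rect ((151.35569763183594, -1.0780830383300781), (17.905487060546875, 91.02332305908203), 4.517749786376953) 149
top plane slopes [-0.00198567 -0.00047282] z mean 141.6641671618868 1411Traceback (most recent call last):
  File "meas2.py", line 14, in <module>
    e=np.array(e); f=np.polyfit(e[:,0],e[:,1],1); print(" left edge angle",np.degrees(np.arctan(f[0])).round(2),"y mid",np.polyval(f,e[:,0].mean()).round(1),"x",p[:,0].min().round(1),p[:,0].max().round(1))
                                ~^^^^^
IndexError: too many indices for array: array is 1-dimensional, but 2 were indexed
```

View pics/top_11.png

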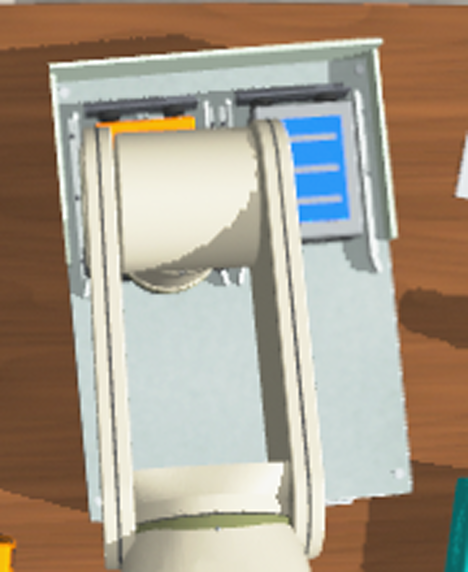

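Front edge is about 10 mm short of the buffers (top crop ~145,118). Creeping on in small steps, watching force.

Request:
drive_tool(moves=[0, 0, 0.1, 0, 0, 0, 0, 0, 0.1, 0, 0, 0, 0, 0, 0.1, 0, 0, 0, 0, 0, 0.1, 0, 0, 0, 0, 0, 0.1, 0, 0, 0, 0, 0, 0.1, 0, 0, 0, 0, 0, 0, 0, 0, 0])

```text
time: 18.5
tool_pos: [650.0, 79.5, 114.3]
tcp_rot: [40.5, 90.0, 44.9]
ft_force: [-5.4, -0.9, 3.1]
finger_gap: 59.8
```

Request:
drive_tool(moves=[0, 0, 0.1, 0, 0, 0, 0, 0, 0, 0, 0, 0])

```text
time: 18.67
tool_pos: [651.0, 79.6, 114.3]
tcp_rot: [32.7, 90.0, 37.1]
ft_force: [-3.9, -1.0, 3.6]
finger_gap: 60.5
```

Request:
drive_tool(moves=[0, 0, 0.1, 0, 0, 0, 0, 0, 0, 0, 0, 0])

```text
time: 18.83
tool_pos: [651.9, 79.7, 114.3]
tcp_rot: [106.4, 90.0, 110.9]
ft_force: [-4.7, 0.5, 2.4]
finger_gap: 60.2
```

```bash
sed -i 's/^    xb=.*/    if n=="top": continue\n&/' meas2.py; python3 meas2.py 12; python3 tilt.py
```

```text
18.8333 [651.92337369  79.69706855 114.26610568] lane [26.4148     -0.38753327] [-4.7465388   0.51334564  2.36640136] 60.23299695853832
top rect ((161.2595977783203, -7.620250701904297), (79.7225570678711, 9.080982208251953), 89.63629913330078) 96
scene rect ((102.90966033935547, -0.09508132934570312), (99.53866577148438, 132.056640625), 88.8475341796875) 1593
 left edge angle -0.1 y mid 47.2 x 36.5 169.4
top plane slopes [0.00080949 0.00203006] z mean 141.73410978698593 1419
```

View pics/scene_12.png

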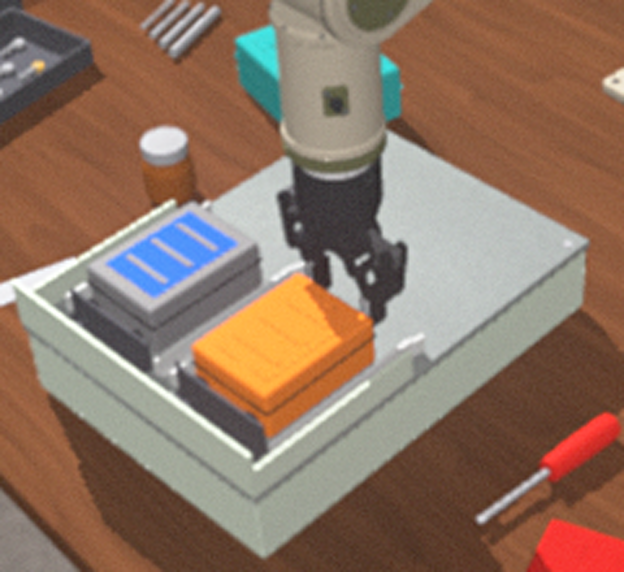

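Case is at about x 101–103 and still sliding at around 5 N, so the buffers aren't reached yet.

Request:
drive_tool(moves=[0, 0, 0.1, 0, 0, 0, 0, 0, 0, 0, 0, 0])

```text
time: 19.15
tool_pos: [652.9, 79.7, 114.3]
tcp_rot: [19.0, 90.0, 23.4]
ft_force: [-4.7, -0.8, 3.3]
finger_gap: 60.1
```

Request:
drive_tool(moves=[0, 0, 0.1, 0, 0, 0, 0, 0, 0, 0, 0, 0])

```text
time: 19.32
tool_pos: [654.0, 79.9, 114.3]
tcp_rot: [29.8, 90.0, 34.2]
ft_force: [-4.7, 0.0, 3.4]
finger_gap: 60.0
```

Request:
drive_tool(moves=[0, 0, 0.05, 0, 0, 0, 0, 0, 0, 0, 0, 0])

```text
time: 19.48
tool_pos: [654.4, 79.9, 114.2]
tcp_rot: [131.1, 90.0, 135.5]
ft_force: [-3.4, -1.1, 3.3]
finger_gap: 59.7
```

Request:
drive_tool(moves=[0, 0, 0.1, 0, 0, 0, 0, 0, 0, 0, 0, 0])

```text
time: 19.65
tool_pos: [655.0, 79.9, 114.2]
tcp_rot: [-178.4, 89.9, -174.0]
ft_force: [-6.3, 1.1, 5.0]
finger_gap: 60.1
```

Request:
drive_tool(moves=[0, 0, 0.05, 0, 0, 0, 0, 0, 0, 0, 0, 0])

```text
time: 19.82
tool_pos: [655.0, 79.9, 114.2]
tcp_rot: [-179.6, 89.9, -175.2]
ft_force: [-10.1, -1.3, 6.8]
finger_gap: 60.2
```

```bash
python3 meas2.py 13; python3 tilt.py
```

```text
19.8167 [654.98942289  79.90864263 114.24689217] lane [29.4880222  -0.41448897] [-10.09625631  -1.25742369   6.79313164] 60.1839962022665
top rect ((166.1995086669922, -7.627323150634766), (8.921954154968262, 79.98399353027344), 3.229436159133911) 61
scene rect ((106.66686248779297, -0.353271484375), (98.99681091308594, 134.7457275390625), 89.88529968261719) 1631
 left edge angle -0.11 y mid 47.6 x 39.2 174.0
top plane slopes [-0.00188232  0.00027837] z mean 141.65876853799531 1378
```

View pics/top_13.png

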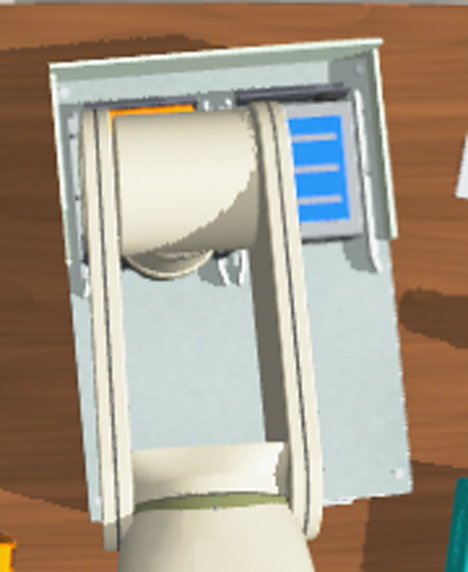

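The tool stalled at lane x 29.5 (predicted 29.4) as the force rose to 10 N: the case is on the buffers. Backing off.

Request:
drive_tool(moves=[0, 0, -0.1, 0, 0, 0, 0, 0, -0.3, 0, 0, 0, 0, 0, -1, 0, 0, 0, 0, 0, -2, 0, 0, 0, 0, 0, -3, 0, 0, 0, -2, 0, -3, 0, 0, 0, -3, 0, -3, 0, 0, 0, -3, 0, -3, 0, 0, 0, -3, 0, -3, 0, 0, 0, 0, -3, -2, 0, 0, 0, 0, -3, 0, 0, 0, 0, 0, -3.5, 0, 0, 0, 0, 0, -3.5, 0, 0, 0, 0, 0, -3.5, 0, 0, 0, 0, 0, -3.5, 0, 0, 0, 0, 0, -3.5, 0, 0, 0, 0, 0, 0, 0, 0, 0, 0, 0, 0, 0, 0, 0, 0])

```text
time: 21.47
tool_pos: [472.1, -171.7, 222.5]
tcp_rot: [-27.1, 90.0, -22.9]
ft_force: [-0.0, 0.1, -0.5]
finger_gap: 59.9
```

```bash
python3 meas2.py 14; python3 tilt.py; python3 - <<'E'
from h import *
from bench import snapshot
s=snapshot("top");w=cloud(s);q=rk(w)
m=(w[...,2]>136)&(w[...,2]<150)&(q[...,0]<185)&(q[...,0]>-20)&(q[...,1]<0)&(q[...,1]>-135)
print("grey",cv2.minAreaRect(q[m].astype(np.float32)))
E
```

```text
21.4667 [ 472.14037375 -171.71075169  222.51926611] lane [-172.33273454 -237.08826554] [-0.04365112  0.11670301 -0.51168719] 59.89912085441367
top rect ((104.17694091796875, 0.16244888305664062), (130.29464721679688, 96.18099212646484), 0.10419663041830063) 2019
scene rect ((107.4727554321289, 0.11246871948242188), (100.55389404296875, 132.10525512695312), 88.96675109863281) 1619
 left edge angle -0.78 y mid 47.4 x 41.0 173.5
top plane slopes [-0.00124133  0.0018317 ] z mean 141.61094008903282 1411
grey ((78.1596908569336, -77.1638412475586), (97.089599609375, 129.6038818359375), 89.61820983886719)
```

View pics/top_14.png

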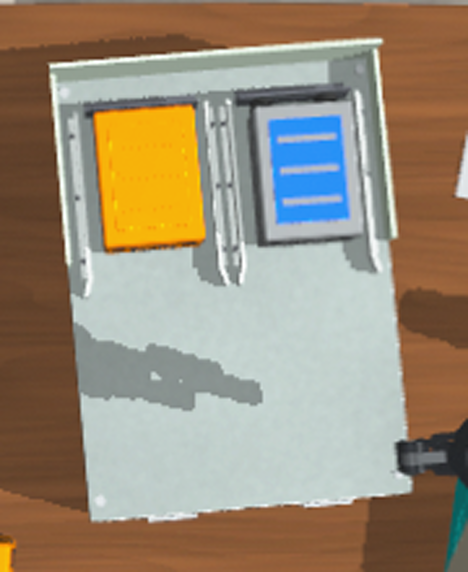

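View pics/scene_14.png

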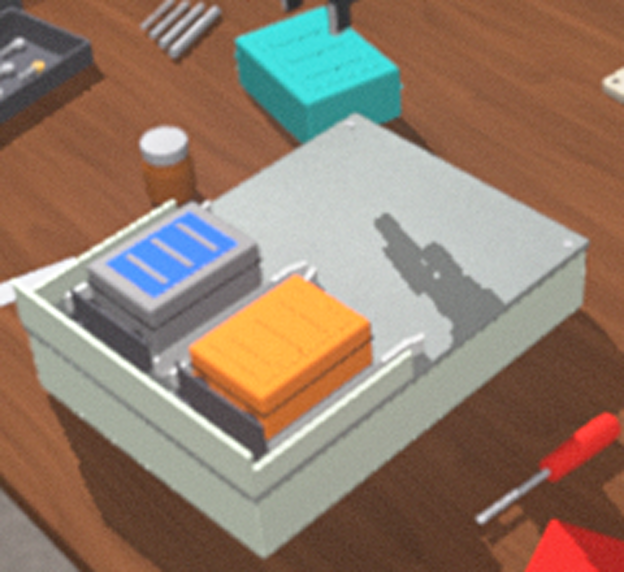

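The orange case (top crop ~150,175) stands square against the end stop, clear of both rails. The grey case has not moved and the arm is clear.

```bash
python3 -c "
from bench import r
print(r.hand_in())"
```

```text
the job is handed in; nothing more can be done
None
```

The orange case is home in the left lane, standing square against the buffers, and the job is handed in at about 21.5 s. No verdict is reported.

**What I did:**
- I nudged the case sideways with two fingers, which took out 23 mm of offset and about 10° of skew.
- I then pushed it straight down the lane with both fingers on its rear face and the tips kept above the rails. I stopped when the tool stalled and the force rose to about 10 N.
- The stall came at tool lane x 29.5 mm; the predicted position was 29.4 mm.

**Last checks:**

| Check | Reading |
|---|---|
| Case position in the lane, top camera | x 104.2 mm, y 0.2 mm, about 0.1° skew |
| Case position in the lane, scene camera | x about 107.5 mm, y 0.1 mm, about 1° skew |
| Tilt of the case top | under 0.003 rad |
| Grey case | under 0.5 mm from its start by the same camera |
| Arm | clear, about 130 mm above the grey top |

- **Disagreement:** the two cameras differ by about 3 mm in x. The scene camera also outlines the case 2–4 mm too large, so I trusted the top camera and the felt contact.
- **Force readings:** the push force read 4–6 N at times before the stop. I checked the first rise: the case was level and centred between the rails, so I took it as sliding friction.
- **Not measured:** I judged the jar by eye only, and it looks unmoved. The screwdriver looked unmoved in the scene picture; the arm never went near either one.

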